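# Stack the empty tote on the full one, turned end for end

### The job

Take the empty tote from the sloping rack and stack it level on the tote of parts standing on the bench, turned end for end so that its yellow end is over the lower one's blue end and its feet drop fully into the shallow seats in the rim, instead of nesting down onto the parts. Set it down gently and let go; leave the full tote standing where it is and do not disturb the other things on the bench.

Things in the scene. Friction and masses are not known exactly. Their poses are not given: they have to be found in the camera images.
- upper_center (a point): The empty tote, about 0.3 kg, on the rack, long axis down the slope, yellow end uphill. Blue plastic, open top, 180 mm long (its x), 128 wide (y), 70 high; +x end yellow; floor 116 x 88 mm, 4 thick. This point is its centre, 35 mm above its underside, midway between ends and sides; z is its own up axis, tilted 30 degrees with the rack at the start.
- upper_rim (a point): Point in the empty tote's +y long side rim, half-way along, 59.5 mm from the mid-line and 9 mm below the rim's top. Both long rims are upright bands 9 mm thick (55 to 64 mm from the mid-line), 22 mm tall, good to pinch from above; below them the walls lean inward. The -y rim is its mirror image.
- upper_foot (a point): Underside of the empty tote's one wide foot (28 mm), middle of the yellow end, level with the tote's underside, 67 mm from its middle. Two narrow feet (14 mm, at y = -36 and +36 mm) stick out at the blue end. All feet are 10 mm high and reach 80 mm from the middle.
- upper_yellow (a point): Point on the yellow end of the empty tote: 80 mm along its x from its middle, at rim height (70 mm above its underside).
- lower: The tote of parts standing level on the bench, about 0.75 kg, loose, the same shape as the empty one. Origin at the middle of its underside, z up, +x towards its yellow end. A steel bracket and brass collar lie in it, below the rim. The empty tote set on it end for end stands with its underside 62 mm above this origin; put on the same way round it nests and sinks onto the parts, to about 40 mm.
- lower_seat (a point): Bottom of the full tote's seat for the wide foot: shallow notch 38 mm wide, 8 mm deep, in the middle of the blue end rim, 62 mm above its underside, 77.5 mm from its middle. Two more such seats, 24 mm wide, at y = -36 and +36 mm in the yellow end rim. About 5 mm play each way. The open, deep notches are slots for nesting.
- rack: Fixed sloping rack of aluminium and grey steel, 200 x 170 mm, deck tilted 30 degrees, low edge towards its -x (the robot's side) with a red stop 18 mm high; the deck runs from 18 mm to 132 mm above the bench. Its sides are open. Origin on the bench under the deck's middle, z up.
- wrench: Wrench, 170 mm, lying on the bench between rack and full tote. Origin at its underside.
- hammer: Hammer, 260 mm, lying at the back. Origin at its underside.
- brush: Brush, 200 mm, lying on the left of the bench. Origin at its underside.
- flux: Flux jar, 64 mm across, 85 mm high, standing at the back. Origin at its underside.
- brick: Firebrick, 115 x 230 x 64 mm, lying on the right. Origin at its underside.

How it is judged:
At the end, for the whole second after the job is handed in: The empty tote rests, released, on the full tote: its yellow end over the blue end, its centre within 9 mm of the full tote's centre-line both ways and 92 to 102 mm above that tote's underside (97 when seated), level within 3 degrees, at rest; the full tote stands level within 40 mm of where it was (z of upper_center in the frame of lower between 0.092 and 0.102 m and x of upper_center in the frame of lower between -0.009 and 0.009 m and y of upper_center in the frame of lower between -0.009 and 0.009 m and x of upper_yellow in the frame of lower below -0.06 m and angle between upper_center's own z axis and vertical below 0.05 rad and angle between lower's own z axis and vertical below 0.04 rad and distance of lower from where it was at the start of the episode below 0.04 m and contact force between upper and lower above 0.5 N and linear speed of each of upper, lower below 0.02 m/s); the robot touches nothing.
It fails at once if the full tote is pushed more than 60 mm or tipped (distance of lower from where it was at the start of the episode above 0.06 m or angle between lower's own z axis and vertical above 0.2 rad).
It fails at once if the empty tote is slammed onto the full one (over 60 N) (contact force between upper and lower above 60 N).
It fails at once if the empty tote is dropped onto or into the full one (faster than 0.45 m/s, a fall of about 10 mm) (horizontal distance between upper_center and lower below 0.05 m and z of upper_center in the frame of lower below 0.14 m and linear speed of upper above 0.45 m/s).
It fails at once if another thing on the bench is moved more than 40 mm (distance of any of wrench, hammer, brush, flux, brick from where it was at the start of the episode above 0.04 m).
It also fails if it takes over 48 s, if anything falls off the work surface, if the arm or the gripper's body presses on something with over 40 N, if the wrist force passes 120 N, or if a joint passes its speed limit or range.

### The arm

A 6-joint arm with a two-finger parallel gripper is mounted at the origin on the work surface. World frame = base frame: x ahead of the robot, y to its left, z up, the work surface at z = 0. Lengths are in m, angles in rad, forces in N, time in s.
With the tool pointing down it reaches from about 0.375 to 0.975 m from the base axis. Payload 3.8 kg.
Tool frame: the origin (TCP) lies midway between the tips of the shut fingers; the grasp point (between the pads) lies 19 mm behind it; z points along the fingers, y is the line along which they close (so a half turn about z gives the same grasp; the last joint's range is limited). The gripper opens to 88 mm and grips with 3 to 60 N. Pads are 18 mm wide; open, the fingers measure 123 mm over their backs; the gripper's body (75 mm by 187 mm) begins 45 mm behind the grasp point.
Start: joints at [-1.286, 0.264, 1.604, -0, 1.274, -0.037], TCP at [0.213, -0.64, 0.239] pointing down, gripper open.
Joint ranges: [-2.63, 2.63], [-0.94, 2.18], [0.31, 2.57], [-1.31, 4.45], [0, 2.66], [-2.55, 2.55]. Speed limits (rad/s): [2.57, 2.57, 3.14, 3.14, 3.14, 3.14].

### API

Orientations are given as a rotation vector (axis times angle).
In Python, from cell import manip, inverse_kinematics, cams, order gives the robot as it stands. Calls block until the motion is done:
- manip.move_pose(position, orientation): joint-space move of the TCP to a pose.
- manip.move_linear(position, rate=0.15, rot=None): straight line of the TCP; rot=None keeps the orientation; rate is the mean speed in m/s.
- manip.set_joints(angles): joint-space move.
- manip.set_gripper(opening, force=None): finger opening in m; force is the grip in N (None keeps the last); returns when the fingers have stopped.
- manip.dwell(seconds).
- inverse_kinematics(position, orientation): joint angles nearest the present ones, or None.
- manip.state(): the state.
- cams.capture(name): name is "side" or "top"; returns a dict with "image" (480x640x3 uint8, blue, green, red), "z_map" (480x640 float32, m along the optical axis (not along the pixel's ray), 0 where there is no reading), "intrinsics" (3x3 intrinsics, pixels), "k1" (the pictures are not rectified: a ray, as slopes to the right and down, at radius r is drawn at 1 + k1 r^2 times it, then the intrinsics apply), "position" and "orientation" of the camera in the world. Camera axes: x right, y down, z forward; pixel columns grow to the right and rows downward; lengths in m; the calibration is good to about 2 mm. A picture is of the moment at which its call begins.
A pose or a line that the arm cannot do raises manip.IKError and nothing moves.
- order.close_job(): hands the job in, once; it reports no verdict.
The state is a dict: "clock": time; "joint_pos": joint angles; "joint_velocities": joint speeds; "tau": joint torques, N m; "tool_pos": TCP position; "tcp_rot": TCP orientation; "contact_force": force on the tool from outside, world axes, zero at the start; "moment": the same for the moment, N m; "gripper_width": finger opening in m.
Only numpy, scipy, OpenCV 4.12 (cv2) and the standard library are available. Lean on these libraries where they do the work, as an engineer would, in place of code of your own. Each camera call takes 0.05 s, during which the arm holds its last target. There are 200 camera calls.

## Working session

There is one attempt and no reset: what is moved stays moved. The work goes in short steps, each a Python script; the robot and the scene stay as the last script left them, time stands still between calls to the robot, and variables do not carry over. Pictures are saved under pics/ and viewed, on a budget of 10 in all, crops included, one or two more only if the job needs it, and the job is handed in when it is done.

```bash
ls; mkdir -p pics; cat > h.py <<'E'
import numpy as np, cv2
from scipy.spatial.transform import Rotation as R
from cell import manip, inverse_kinematics, cams, order
def rot(c):
    o=np.array(c["orientation"],float)
    return o if o.shape==(3,3) else R.from_rotvec(o).as_matrix() if o.size==3 else R.from_quat(o).as_matrix()
def cloud(c):
    K=c["intrinsics"];z=c["z_map"];k=c["k1"];h,w=z.shape
    u,v=np.meshgrid(np.arange(w),np.arange(h))
    xd=(u-K[0,2])/K[0,0];yd=(v-K[1,2])/K[1,1];x,y=xd.copy(),yd.copy()
    for _ in range(8):
        s=1+k*(x*x+y*y);x=xd/s;y=yd/s
    P=np.stack([x*z,y*z,z],-1)@rot(c).T+np.array(c["position"])
    P[z==0]=np.nan
    return P
E
python3 - <<'E'
from h import *
for n in("side","top"):
    c=cams.capture(n);cv2.imwrite(f"pics/{n}0.png",c["image"]);np.savez(f"{n}0.npz",**c)
    print(n,c["position"],c["orientation"],c["intrinsics"],c["k1"],(c["z_map"]==0).mean())
print(manip.state())
E
```

```text
pics
side [-0.06658707  0.72735452  0.78639121] [-0.87926728  2.34791073 -1.28443534] [[483.94789519   0.         321.82940696]
 [  0.         483.94789519 233.75447951]
 [  0.           0.           1.        ]] 0.005108651513690972 0.0038248697916666665
top [ 0.30563651 -0.03584336  1.39251392] [-2.11183211  2.11074465 -0.22689684] [[546.09001208   0.         317.02838034]
 [  0.         546.09001208 232.31881788]
 [  0.           0.           1.        ]] 0.03979028096045153 0.003984375
{'clock': 0.1, 'joint_pos': array([-1.28591487e+00,  2.64682758e-01,  1.60523418e+00,  3.20944985e-05,
        1.27369830e+00, -3.69060944e-02]), 'joint_velocities': array([-0.00121783, -0.00135709, -0.00207468,  0.00164784,  0.00146914,
       -0.00077159]), 'tau': array([ 1.92610582e-04, -5.03621185e+01, -3.58072329e+01,  7.30942888e-02,
        2.33607501e-02, -5.45223293e-05]), 'tool_pos': array([ 0.21330133, -0.63973603,  0.23751093]), 'tcp_rot': array([-3.09903487e+00, -5.02947976e-01,  3.44867783e-04]), 'contact_force': array([0.07057963, 0.556096  , 0.28310057]), 'moment': array([-0.00470341,  0.02552869,  0.0416083 ]), 'gripper_width': 0.08811327105403376}
```

View pics/top0.png

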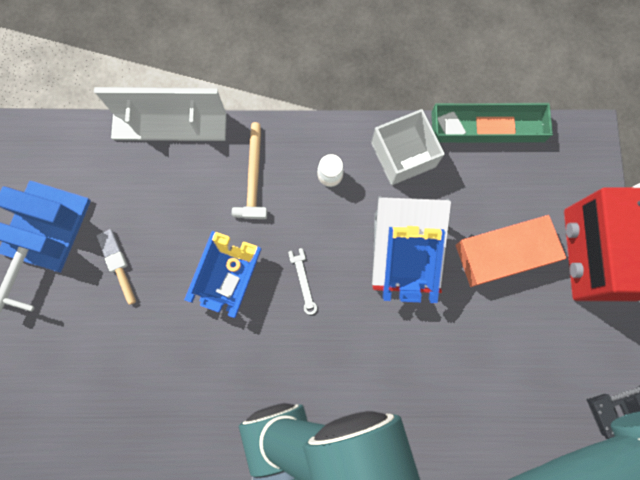

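View pics/side0.png

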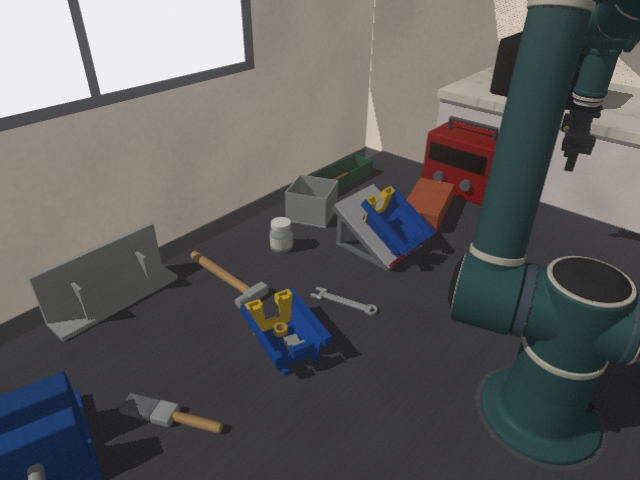

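The top view is drawn with +x up and +y to the left. The full tote is at about (225,275), yellow end away from the robot. The empty one is on the rack at about (415,262), yellow end uphill. The side view shows the same layout, with the wrench between the two totes and the brick just right of the rack. Next I measure both rims from the depth data.

```bash
cat >> h.py <<'E'
def masks(img):
    hsv=cv2.cvtColor(img,cv2.COLOR_BGR2HSV);H,S,V=hsv[...,0],hsv[...,1],hsv[...,2]
    return (H>105)&(H<125)&(S>150)&(V>50),(H>18)&(H<32)&(S>150)&(V>90)
def rimrect(Q,Y):
    """Q: Nx2 rim points in a level frame, Y: yellow points' mean -> centre, yaw of x (to yellow), sizes"""
    (cx,cy),(w,h),a=cv2.minAreaRect((Q*1000).astype(np.float32))
    a=np.deg2rad(a)
    if w<h:a+=np.pi/2
    d=np.array([np.cos(a),np.sin(a)]);ce=np.array([cx,cy])/1000
    if (Y-ce)@d<0:d=-d
    return ce,np.arctan2(d[1],d[0]),(w,h)
E
python3 - <<'E'
from h import *
for n,boxL,boxU in(("top",(185,230,265,320),(380,195,452,305)),("side",(238,285,335,378),(355,180,440,262))):
    c=dict(np.load(f"{n}0.npz"));P=cloud(c);b,y=masks(c["image"])
    def sub(m,bx):
        k=np.zeros_like(m);k[bx[1]:bx[3],bx[0]:bx[2]]=1;return P[m&k&~np.isnan(P[...,0])]
    A=sub(b|y,boxL);Yl=sub(y,boxL)
    t=A[(A[:,2]>.055)&(A[:,2]<.08)];ty=Yl[Yl[:,2]>.055]
    print(n,"lower",len(t),np.percentile(A[:,2],[1,50,90,99]),rimrect(t[:,:2],ty[:,:2].mean(0)))
    A=sub(b|y,boxU);Yu=sub(y,boxU)
    img=c["image"].astype(int);g=(np.ptp(img,axis=2)<25)
    D=sub(g,(375,198,452,292) if n=="top" else (335,180,400,262)) # deck
    D=D[(D[:,2]>.03)&(D[:,2]<.14)]
    for _ in range(6):
        m=D.mean(0);nn=np.linalg.svd(D-m,full_matrices=False)[2][2];nn*=np.sign(nn[2]);D=D[abs((D-m)@nn)<(.008 if _<3 else .004)]
    print("deck",len(D),nn,np.rad2deg(np.arccos(nn[2])),"slope yaw",np.rad2deg(np.arctan2(-nn[1],-nn[0])),m)
    yaw=np.arctan2(-nn[1],-nn[0]);T=(R.from_euler('z',yaw)*R.from_euler('y',-np.pi/6)).as_matrix()
    a=A@T;z0=m@T[:,2];print("deck h",z0,np.percentile(a[:,2]-z0,[1,50,90,99]))
    hh=a[:,2]-z0;k=(hh>.06)&(hh<.085);ay=Yu@T
    ce,ya,s=rimrect(a[k][:,:2],ay[:,:2].mean(0));print("upper in deck frame",k.sum(),ce,np.rad2deg(ya),s,"center",T@np.r_[ce,z0+.035],"rimtop med",np.median(hh[k]))
E
```

```text
top lower 893 [-0.00167268  0.0315989   0.07021574  0.07391029] (array([0.48693878, 0.19025131]), np.float64(-0.33642102838511534), (127.53559112548828, 179.38241577148438))
deck 2288 [-0.49751831  0.02269623  0.86715651] 29.870129875456392 slope yaw -2.611958092038669 [ 0.60643681 -0.25770541  0.10306639]
deck h -0.21951728627778702 [-0.00114639  0.01803147  0.06973185  0.0738936 ]
upper in deck frame 808 [ 0.499862   -0.24326476] 0.08387613296508789 (182.97998046875, 127.34223175048828) center [ 0.51352031 -0.26694397  0.09013434] rimtop med 0.0688175385112097
side lower 1544 [0.00212522 0.05032803 0.07111722 0.07325182] (array([0.48899072, 0.19373987]), np.float64(-0.32783632861124457), (129.64427185058594, 185.04095458984375))
deck 297 [-0.39286676  0.10209332  0.91391064] 23.948505396713347 slope yaw -14.567107660917541 [ 0.56810647 -0.19699605  0.07684483]
deck h -0.23314601488377257 [-0.00778504  0.0410962   0.06683656  0.07267085]
upper in deck frame 495 [ 0.53520099 -0.12479848] 11.476919174194336 (178.1160125732422, 128.35655212402344) center [ 0.51309757 -0.26228094  0.09600101] rimtop med 0.06687451890257368
```

Rim sizes come out at 180 x 128 mm within a few mm, and both views agree to about 4 mm. Next I check inverse kinematics for each choice of rim and tool flip.

```bash
cat >> h.py <<'E'
GD=.008 # grasp depth below rim top
def tote(center,yaw,tilt=0.):
    M=np.eye(4);M[:3,:3]=(R.from_euler('z',yaw)*R.from_euler('y',-tilt)).as_matrix();M[:3,3]=center;return M
def toolin(s,f):
    """TCP pose in tote frame: s=+-1 rim side, f=+-1 tool flip"""
    M=np.eye(4);y=np.array([0,f,0.]);z=np.array([0,0,-1.]);M[:3,:3]=np.c_[np.cross(y,z),y,z];M[:3,3]=[0,s*.0595,.035-GD-.019];return M
def pr(M):return M[:3,3],R.from_matrix(M[:3,:3]).as_rotvec()
UP=tote([.513,-.265,.091],np.deg2rad(-2.5),np.pi/6)
LO=np.array([.488,.192]);LY=-.332
E
python3 - <<'E'
from h import *
for s in(1,-1):
  for f in(1,-1):
    t=toolin(s,f);print(s,f)
    for M in(tote(UP[:3,3]+UP[:3,2]*.12,np.deg2rad(-2.5),np.pi/6),UP,tote([.513,-.265,.30],-.04),tote([*LO,.25],LY+np.pi),tote([*LO,.097],LY+np.pi)):
        q=inverse_kinematics(*pr(M@t));print("  ",np.round((M@t)[:3,3],3),None if q is None else np.round(q,2))
E
```

```text
1 1
   [ 0.452 -0.203  0.202] [-0.68 -0.34  2.34  0.45  0.76 -2.47]
   [ 0.512 -0.205  0.098] None
   [ 0.515 -0.206  0.308] [-0.42  0.    1.77  0.    1.37 -1.96]
   [0.469 0.136 0.258] [ 0.23 -0.11  1.97 -0.    1.28  2.13]
   [0.469 0.136 0.105] [ 0.23  0.04  2.13 -0.    0.98  2.13]
1 -1
   [ 0.452 -0.203  0.202] [-0.68 -0.34  2.34  0.45  0.76  0.67]
   [ 0.512 -0.205  0.098] [-0.59 -0.07  2.35  0.6   0.48  0.54]
   [ 0.515 -0.206  0.308] [-0.42  0.    1.77 -0.    1.37  1.19]
   [0.469 0.136 0.258] [ 0.23 -0.11  1.97 -0.    1.28 -1.01]
   [0.469 0.136 0.105] [ 0.23  0.04  2.13 -0.    0.98 -1.01]
-1 1
   [ 0.446 -0.322  0.202] None
   [ 0.506 -0.324  0.098] None
   [ 0.511 -0.324  0.308] [-0.61  0.1   1.67  0.    1.37 -2.14]
   [0.507 0.248 0.258] [ 0.41  0.04  1.82 -0.    1.28  2.31]
   [0.507 0.248 0.105] [ 0.41  0.18  1.97 -0.    0.99  2.31]
-1 -1
   [ 0.446 -0.322  0.202] [-0.91 -0.17  2.21  0.55  0.82  0.38]
   [ 0.506 -0.324  0.098] [-0.81  0.06  2.22  0.69  0.58  0.27]
   [ 0.511 -0.324  0.308] [-0.61  0.1   1.67 -0.    1.37  1.  ]
   [0.507 0.248 0.258] [ 0.41  0.04  1.82 -0.    1.28 -0.83]
   [0.507 0.248 0.105] [ 0.41  0.18  1.97 -0.    0.99 -0.83]
```

```bash
python3 - <<'E'
from h import *
t=toolin(1,-1)
pre=UP.copy();pre[:3,3]+=UP[:3,2]*.10
manip.set_gripper(.045,force=40)
manip.move_pose(*pr(pre@t))
g=UP.copy();g[:3,3]+=UP[:3,2]*.03
manip.move_linear(pr(g@t)[0],rate=.1)
c=cams.capture("side");cv2.imwrite("pics/side1.png",cv2.resize(c["image"][120:320,300:500],(800,800))[100:700])
s=manip.state();print(s["clock"],s["contact_force"],s["tool_pos"],pr(g@t)[0])
E
```

```text
3.6 [ 0.08248941  0.56789218 -0.26333013] [ 0.49687822 -0.20505981  0.12454548] [ 0.49661344 -0.20472786  0.12390897]
```

View pics/side1.png

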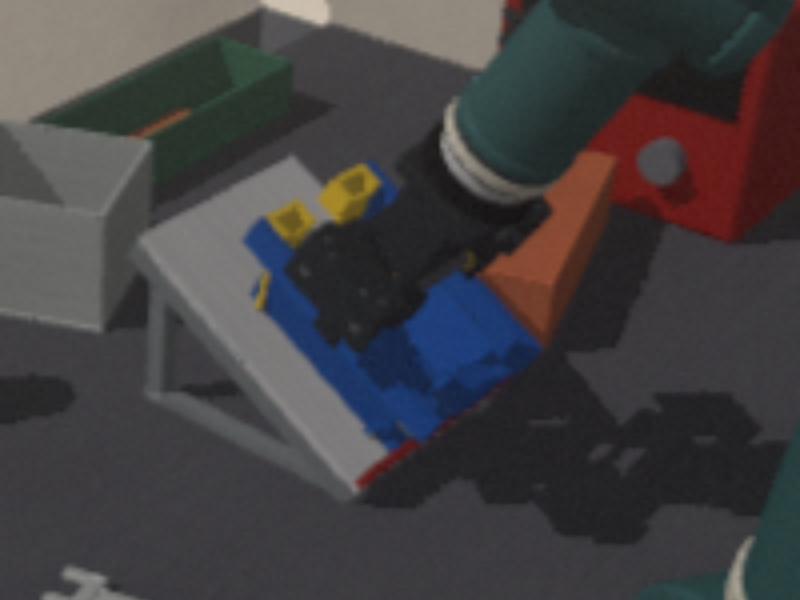

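The fingers stand over the middle of the +y rim (crop about 340,330), square to it and clear of the brick. I go down, grip and lift.

```bash
python3 - <<'E'
from h import *
t=toolin(1,-1)
def st(l):
    s=manip.state();print(l,round(s["clock"],2),np.round(s["contact_force"],1),np.round(s["moment"],2),np.round(s["tool_pos"],4),round(s["gripper_width"],4))
manip.move_linear(pr(UP@t)[0],rate=.05);st("down")
manip.set_gripper(0,force=45);st("grip")
if manip.state()["gripper_width"]>.005:
    p=pr(UP@t)[0]
    manip.move_linear(p+[0,0,.03],rate=.05);st("lift")
    manip.move_linear(p+[0,0,.16],rate=.12);st("lift2")
    for n in("top","side"):
        c=cams.capture(n);cv2.imwrite(f"pics/{n}2.png",c["image"]);np.savez(f"{n}2.npz",**c)
E
python3 -c "
import cv2,numpy as np
a=cv2.imread('pics/top2.png')[150:350,300:500];b=cv2.imread('pics/side2.png')[110:310,310:510]
cv2.imwrite('pics/c2.png',cv2.resize(np.hstack([a,b]),(800,400)))"
```

```text
down 4.35 [-0.3 -0.   0.1] [-0.02  0.2  -0.  ] [ 0.5116 -0.2053  0.0976] 0.0452
grip 4.96 [-2.6 -0.1  3. ] [-0.34  0.35 -0.21] [ 0.5117 -0.2056  0.0982] 0.0117
lift 5.71 [-0.6 -0.  -3.6] [0.21 0.53 0.02] [ 0.5114 -0.2051  0.1278] 0.0108
lift2 6.94 [ 0.2 -0.3 -4.8] [0.18 0.61 0.  ] [ 0.5109 -0.205   0.2565] 0.0103
```

View pics/c2.png

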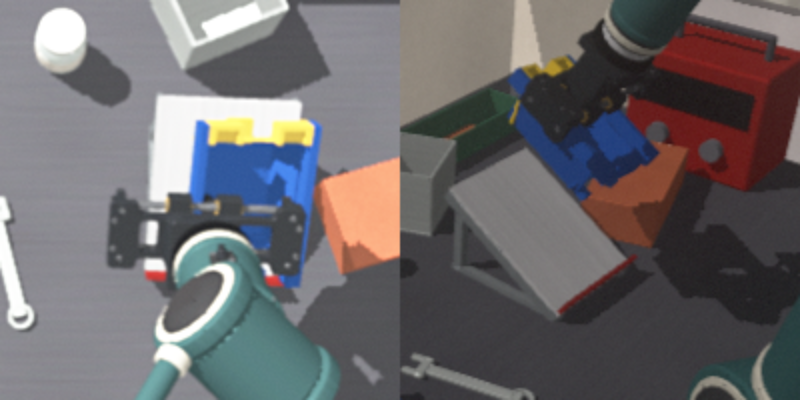

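The tote came up held square on the deck slope. The gripper is at image-left (160,230) and the tote hangs to its right, clear of the rack and brick. Now I level it, swing it round and measure it above the full tote.

```bash
cat > meas.py <<'E'
from h import *
def measure(n,zc,guess,yaw):
    """level-ish tote in the air near guess: rim plane and rectangle"""
    c=cams.capture(n);P=cloud(c);b,y=masks(c["image"]);ok=~np.isnan(P[...,0])
    d=np.linalg.norm(P[...,:2]-guess,axis=-1)
    m=(b|y)&ok&(d<.13)&(P[...,2]>zc-.06)&(P[...,2]<zc+.08)
    A=P[m];r=A[A[:,2]>np.percentile(A[:,2],99)-.035]
    return c,P,m,A
E
python3 - <<'E'
from meas import *
t=toolin(1,-1)
def st(l):
    s=manip.state();print(l,round(s["clock"],2),np.round(s["contact_force"],1),np.round(s["moment"],2),np.round(s["tool_pos"],4),round(s["gripper_width"],4))
lev=tote([.513,-.265,.29],np.deg2rad(-2.5))
p,r=pr(lev@t);manip.move_linear(p,rate=.08,rot=r);st("level")
q0=np.array(manip.state()["joint_pos"]);p,r=pr(tote([*LO,.23],LY+np.pi)@t);q1=np.array(inverse_kinematics(p,r));print(q0,q1)
N=4
for i in range(1,N+1):
    manip.set_joints(q0+(q1-q0)*i/N);st(i)
manip.dwell(.3);st("over")
for n in("top","side"):
    c=cams.capture(n);cv2.imwrite(f"pics/{n}3.png",c["image"]);np.savez(f"{n}3.npz",**c)
E
python3 -c "
import cv2,numpy as np
a=cv2.imread('pics/top3.png')[180:380,130:330];b=cv2.imread('pics/side3.png')[200:400,180:380]
cv2.imwrite('pics/c3.png',cv2.resize(np.hstack([a,b]),(800,400)))"
```

```text
level 7.72 [ 0.3 -0.5 -2.9] [ 0.28 -0.04  0.02] [ 0.5157 -0.2052  0.2966] 0.0107
[-4.24152376e-01  5.54933716e-03  1.78882123e+00  9.10236426e-04
  1.34789082e+00  1.18955323e+00] [ 2.30908304e-01 -9.48668172e-02  1.99272398e+00 -4.44089210e-16
  1.24373549e+00 -1.00788802e+00]
1 8.31 [ 0.3  0.2 -3.5] [ 0.14  0.06 -0.01] [ 0.5252 -0.1145  0.2819] 0.0104
2 8.89 [-0.  -0.5 -2.6] [-0.01  0.13 -0.01] [ 0.5215 -0.0265  0.268 ] 0.0106
3 9.47 [ 0.4  0.5 -3.9] [-0.12 -0.03 -0.03] [0.5024 0.0575 0.2534] 0.0104
4 10.06 [-0.6 -1.  -3.4] [-0.18 -0.12  0.01] [0.4696 0.1347 0.2386] 0.0108
over 10.36 [ 0.6 -0.1 -3.4] [-0.13 -0.11 -0.01] [0.4692 0.135  0.2383] 0.0104
```

View pics/c3.png

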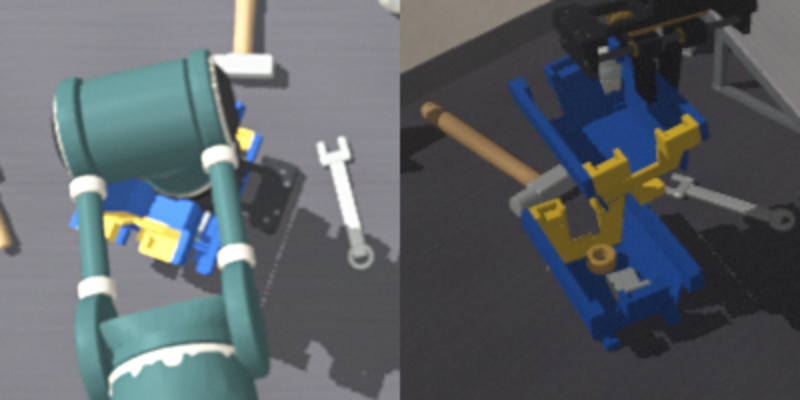

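The side view shows the empty tote held over the full one, yellow end now nearest the robot, above the lower's blue end, and roughly level. I measure its attitude and offset in the hand from the side depth.

```bash
cat > inhand.py <<'E'
from h import *
def inhand(c,E):
    """pose error of tote relative to expected frame E"""
    P=cloud(c);b,y=masks(c["image"]);m=(b|y)&~np.isnan(P[...,0])
    Q=(P-E[:3,3])@E[:3,:3]
    k=m&(abs(Q[...,0])<.11)&(abs(Q[...,1])<.085)&(Q[...,2]>.02)&(Q[...,2]<.055)
    A=Q[k];isy=y[k];pl=np.array([0,0,.035]);tol=.012
    for it in range(12):
        h=A[:,2]-A[:,:2]@pl[:2]-pl[2]
        s=(h>-tol)&(h<tol)
        B=A[s];pl=np.linalg.lstsq(np.c_[B[:,:2],np.ones(len(B))],B[:,2],rcond=None)[0];tol=max(.0035,tol*.8)
    rect=cv2.minAreaRect((B[:,:2]*1000).astype(np.float32))
    print("rim pts",len(B),"ext x",np.percentile(B[:,0],[.5,99.5]),"y",np.percentile(B[:,1],[.5,99.5]),"plane deg",np.rad2deg(pl[:2]),"h",pl[2],"rect",rect,"yellow x",np.median(A[s&isy][:,0]))
    return B,pl
E
python3 - <<'E'
from inhand import *
c=dict(np.load("side3.npz"));B,pl=inhand(c,tote([*LO,.23],LY+np.pi))
for lo,hi in((-.07,-.05),(.05,.07)):
    k=(B[:,1]>lo)&(B[:,1]<hi);print(lo,k.sum(),np.round(np.percentile(B[k],[5,50,95],axis=0),4).tolist())
print("lower, same camera, before and now:")
inhand(dict(np.load("side0.npz")),tote([*LO,.035],LY))
inhand(c,tote([*LO,.035],LY))
E
```

```text
rim pts 308 ext x [-0.08676138  0.09203286] y [-0.02643121  0.05919474] plane deg [-3.03729446e-03  9.84642304e+00] h 0.024134098609400922 rect ((2.599395751953125, 16.130420684814453), (87.1641616821289, 179.412841796875), 89.64453887939453) yellow x 0.08754232808337509Traceback (most recent call last):
  File "<stdin>", line 4, in <module>
    return _quantile_unchecked(
        a, q, axis, out, overwrite_input, method, keepdims, weights)
    return _ureduce(a,
                    func=_quantile_ureduce_func,
    ...<5 lines>...
                    overwrite_input=overwrite_input,
                    method=method)
    r = func(a, **kwargs)
    result = _quantile(arr,
                       quantiles=q,
    ...<2 lines>...
                       out=out,
                       weights=wgt)
    slices_having_nans = np.isnan(arr[-1, ...])
                                  ~~~^^^^^^^^^
IndexError: index -1 is out of bounds for axis 0 with size 0
```

```bash
sed -i 's/Q\[...,2\]>.02)/Q[...,2]>zmin)/; s/def inhand(c,E)/def inhand(c,E,zmin=.02,pl0=(0,0,.035))/; s/pl=np.array(\[0,0,.035\])/pl=np.array(pl0)/' inhand.py
python3 - <<'E'
from inhand import *
c=dict(np.load("side3.npz"))
E=tote([*LO,.23],LY+np.pi)
for n in("side","top"):
    c2=dict(np.load(n+"3.npz"))
    B,pl=inhand(c2,E,.0,(0,.17,.024))
    for lo,hi in((-.08,-.05),(.05,.08)):
        k=(B[:,1]>lo)&(B[:,1]<hi);print(lo,k.sum(),np.round(np.percentile(B[k],[5,50,95],axis=0),4).tolist() if k.sum() else 0)
print("lower, same camera, before and now:")
inhand(dict(np.load("side0.npz")),tote([*LO,.035],LY))
inhand(c,tote([*LO,.035],LY))
E
```

```text
rim pts 757 ext x [-0.0870481   0.09204977] y [-0.06625098  0.05870333] plane deg [ 0.05230378 10.01120966] h 0.023891336289416396 rect ((2.1160736083984375, -3.323162078857422), (126.00074768066406, 181.8211212158203), 89.76162719726562) yellow x 0.08747915921414592
-0.08 376 [[-0.0798, -0.0657, 0.0108], [0.0139, -0.0613, 0.0135], [0.0873, -0.0525, 0.0155]]
0.05 149 [[-0.0616, 0.0508, 0.0302], [0.0463, 0.0549, 0.0339], [0.0888, 0.0584, 0.0354]]
rim pts 128 ext x [-0.08599495  0.09091236] y [-0.01935185  0.06379645] plane deg [ 0.2077414 15.6950548] h 0.016144339669302656 rect ((1.1418991088867188, 24.243179321289062), (82.96086120605469, 178.19053649902344), 88.1749496459961) yellow x 0.08205239139215781
-0.08 0 0
0.05 111 [[0.0274, 0.0542, 0.0299], [0.0524, 0.0596, 0.0327], [0.0872, 0.0632, 0.0354]]
lower, same camera, before and now:
rim pts 843 ext x [-0.09055704  0.09084154] y [-0.0620588   0.06627457] plane deg [-0.14169836  0.08491704] h 0.035749794161694125 rect ((1.0048446655273438, 1.7835235595703125), (184.03451538085938, 129.50030517578125), 0.06915018707513809) yellow x 0.08466967973177325
rim pts 718 ext x [-0.09012757  0.09047244] y [-0.06233171  0.06605574] plane deg [0.01283565 0.1202104 ] h 0.035695215749370186 rect ((0.47034454345703125, 1.5003166198730469), (129.83717346191406, 182.35484313964844), 89.89905548095703) yellow x 0.08487027384868735
```

The tote has sagged about 10° in roll about the pinched rim. Everything else is close to plan, and the lower tote has not moved. I rotate the tool to cancel the sag, correct the offset, grip a little harder and re-measure.

```bash
python3 - <<'E'
from inhand import *
E=tote([*LO,.23],LY+np.pi)
def tcp():
    s=manip.state();M=np.eye(4);M[:3,:3]=R.from_rotvec(s["tcp_rot"]).as_matrix();M[:3,3]=s["tool_pos"];return M
manip.set_gripper(0,force=60)
D=np.eye(4);D[:3,:3]=R.from_euler('x',10,degrees=True).as_matrix();D[:3,3]=[.0025,.0023,-.0113]
tp=np.linalg.inv(E@D)@tcp()
G=tote([*(E@[-.0007,-.0017,0,1])[:2],.20],LY+np.pi)
p,r=pr(G@tp);manip.move_linear(p,rate=.05,rot=r);manip.dwell(.3)
s=manip.state();print(s["clock"],s["contact_force"],s["moment"],s["gripper_width"])
c=cams.capture("side");cv2.imwrite("pics/side4.png",c["image"]);np.savez("side4.npz",**c,G=G,tcp=tcp())
inhand(c,G,.01);inhand(c,tote([*LO,.035],LY))
E
```

```text
11.7083 [-1.10075786  0.57347186 -3.55739003] [-0.33721723 -0.02818616 -0.02194187] 0.010216413144708968
rim pts 759 ext x [-0.09014956  0.09019765] y [-0.06454127  0.06387805] plane deg [ 0.09192779 -0.35593478] h 0.03506251242378851 rect ((-0.43375396728515625, -0.38469696044921875), (129.56875610351562, 182.5048828125), 89.83089447021484) yellow x 0.08557762326893499
rim pts 669 ext x [-0.09070467  0.09022682] y [-0.06186878  0.06630409] plane deg [-0.0367145   0.18299363] h 0.03572735772646882 rect ((0.4614410400390625, 1.8891448974609375), (129.41737365722656, 182.837890625), 89.92427825927734) yellow x 0.0849422777412114
```

Level within 0.4° and centred within 1 mm in the camera frame. I go down, watching the force.

```bash
python3 - <<'E'
from inhand import *
d=np.load("side4.npz");p0=d["tcp"][:3,3];z0=.20
def go(z,rate):
    manip.move_linear(p0+[0,0,z-z0],rate=rate);s=manip.state();return s
s=go(.112,.06);manip.dwell(.2);s=manip.state();f0=s["contact_force"];print(s["clock"],f0)
z=.112
while z>.0945:
    z-=.0012;s=go(z,.02);f=s["contact_force"]-f0;print(round(z,4),round(s["clock"],2),np.round(f,1))
    if np.linalg.norm(f)>6:break
c=cams.capture("side");cv2.imwrite("pics/side5.png",c["image"]);np.savez("side5.npz",**c)
inhand(c,tote([*LO,.097],LY+np.pi))
cv2.imwrite("pics/c5.png",cv2.resize(c["image"][230:400,200:380],(800,600),interpolation=cv2.INTER_CUBIC))
E
```

```text
13.575 [ 0.23187395  0.15163824 -3.7256984 ]
0.1108 13.82 [0.3 0.3 0. ]
0.1096 14.07 [ 0.3  0.2 -0.5]
0.1084 14.32 [0.6 0.2 0.6]
0.1072 14.57 [-0.9 -0.1  1.6]
0.106 14.82 [-0.4 -0.1 -0.1]
0.1048 15.07 [-0.4 -0.7  0.2]
0.1036 15.32 [ 0.2  0.3 -0.4]
0.1024 15.57 [ 0.1 -0.6 -0.1]
0.1012 15.82 [-0.8  0.  -0.2]
0.1 16.07 [-0.4  0.2 -0.1]
0.0988 16.32 [-0.5 -0.4  0.6]
0.0976 16.57 [-0.7  0.5  1.1]
0.0964 16.82 [-4.  -2.3  9.1]
rim pts 695 ext x [-0.09170141  0.08928648] y [-0.0663058   0.06183093] plane deg [-0.09814045 -0.62111191] h 0.035704741243622815 rect ((-1.258575439453125, -1.0884552001953125), (130.5782928466797, 183.27227783203125), 89.4791488647461) yellow x 0.08443306259476699
```

View pics/c5.png

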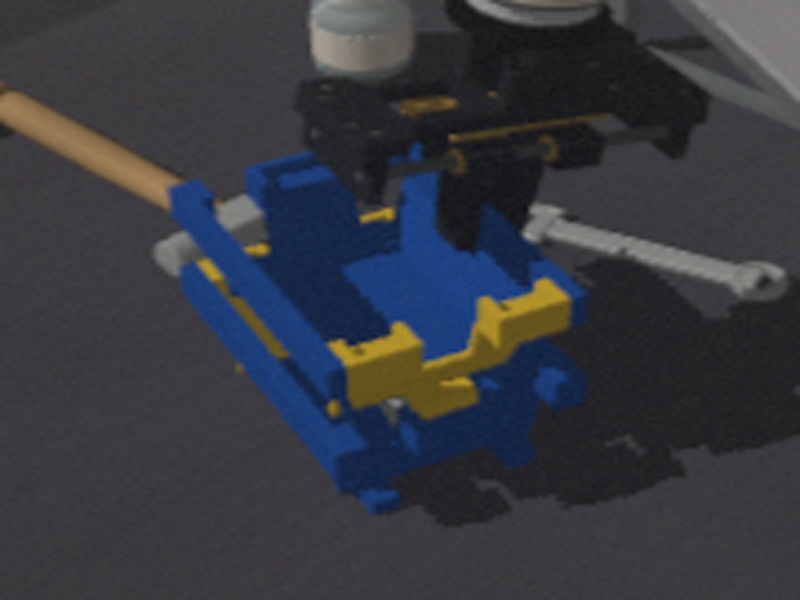

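The wide yellow foot sits in the seat in the middle of the blue end (crop about 440,395). Contact came at 0.097 m as expected, with the tote level. I release and back out along the tool axis.

```bash
python3 - <<'E'
from inhand import *
manip.set_gripper(.03,force=10);s=manip.state();print(s["clock"],s["contact_force"],s["gripper_width"])
z=R.from_rotvec(s["tcp_rot"]).as_matrix()[:,2]
manip.move_linear(s["tool_pos"]-.05*z,rate=.04)
manip.move_linear(s["tool_pos"]-.05*z+[0,0,.08],rate=.1)
manip.set_joints([-1.0,*manip.state()["joint_pos"][1:]]);manip.dwell(.5)
for n in("side","top"):
    c=cams.capture(n);cv2.imwrite(f"pics/{n}6.png",c["image"]);print(n)
    inhand(c,tote([*LO,.097],LY+np.pi));inhand(c,tote([*LO,.035],LY),.025)
print(manip.state()["clock"],manip.state()["contact_force"])
a=cv2.imread('pics/top6.png')[180:340,160:320];b=cv2.imread('pics/side6.png')[230:390,210:370]
cv2.imwrite('pics/c6.png',cv2.resize(np.hstack([a,b]),(800,400),interpolation=cv2.INTER_CUBIC))
E
```

```text
17.35 [0.57183296 0.30308402 0.35152819] 0.029967751039719874
side
rim pts 851 ext x [-0.09178742  0.08911436] y [-0.06657682  0.06195646] plane deg [ 0.16307327 -0.2213925 ] h 0.03552669127488637 rect ((-1.223876953125, -2.1077346801757812), (129.9126434326172, 182.85806274414062), 89.68373107910156) yellow x 0.08461618934500975
rim pts 1440 ext x [-0.08984653  0.08515587] y [-0.05960522  0.06604121] plane deg [-1.20938801  1.49997173] h 0.033228306991088696 rect ((-0.07660675048828125, 2.060169219970703), (129.02330017089844, 181.39907836914062), 89.72581481933594) yellow x -0.06372709743565735
top
rim pts 568 ext x [-0.09033478  0.08592862] y [-0.06204112  0.06470249] plane deg [-0.22202084 -0.00101075] h 0.033969771022833134 rect ((-1.5498886108398438, 1.3253021240234375), (127.00102996826172, 178.27500915527344), 89.61537170410156) yellow x 0.07491996280299033
rim pts 1407 ext x [-0.08672877  0.08226196] y [-0.06498183  0.04195615] plane deg [ 0.06809321 -1.1285852 ] h 0.031057176644370316 rect ((0.35810089111328125, -10.921272277832031), (109.70730590820312, 179.32962036132812), 89.44483184814453) yellow x 0.0035378341826391158
22.1417 [-0.51933889 -0.57799313 -0.09571156]
```

View pics/c6.png

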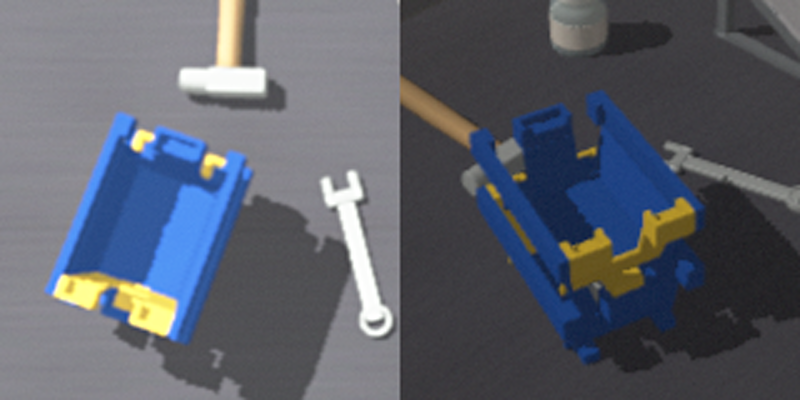

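The empty tote stands level and centred on the full one, released, with its yellow end over the blue end. The rim height of 0.132 m matches fully seated, and the wrench and hammer have not moved. I hand the job in.

```bash
python3 -c "
from h import *
order.close_job()"
```

```text
the job is handed in; nothing more can be done
```

The empty tote is seated on the full one, turned end for end, released and level. I handed the job in at about 22 s of the 48 s allowed.

**What I did:** I pinched the +y rim on the slope, lifted the tote, levelled it and turned it round. Measured above the full tote, it had sagged about 10° in the grip. I rotated the tool to cancel that, checked again (level within 0.4°, centred within about 1 mm), and lowered it in small steps. Contact came at a tote centre height of 0.097 m with about 10 N, and then I let go and backed out.

**Last checks:**
- **Height:** the rim is at about 0.131–0.132 m in both views, which matches fully seated.
- **Level:** within 0.3°.
- **Position:** in the side view it is about 1–2 mm off the lower tote's centre along its length, and under 1 mm across.
- **Full tote:** it measured as unmoved before the set-down.
- **Other things:** the wrench and hammer looked unmoved. I did not measure the other objects.

**What disagreed or was weak:**
- The two cameras differ by 2–4 mm in absolute position, so I relied on relative measurements from the side camera.
- The rim fits of the lower tote after stacking are unreliable because the upper tote hides much of it. They showed tilts of 1–2° that I don't trust. The side view still put its centre within about 0.5 mm of where it was just before the set-down.

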